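Open a honey jar one-handed in a jar holder

ROBOT

A 6-joint arm with a two-finger parallel gripper is mounted at the origin on a cart in front of the work surface, level with it; the furniture and walls round the work are solid. World frame = base frame: x ahead of the robot, y to its left, z up, the work surface at z = 0. Lengths are in mm, angles in rad, forces in N, time in s.
With the tool pointing down it reaches from about 275 to 825 mm from the base axis. Payload 5.2 kg.
Tool frame: the origin (TCP) lies at the very end of the fingers, on their centre line; the grasp point (between the pads) lies 19 mm behind it; z points along the fingers, y is the direction in which the jaws open and shut (so a half turn about z gives the same grasp; the last joint's range is limited). The gripper opens to 93 mm and grips with 3 to 60 N. Pads are 15 mm wide; open, the fingers measure 128 mm over their backs; the gripper's body (75 mm by 188 mm) begins 65 mm behind the grasp point.
Start: joints at [0.978, 0.259, 1.535, -0, 1.348, -0.203], TCP at [208.981, 508.755, 218.653] pointing down, gripper open.
Joint ranges: [-3.14, 3.14], [-0.91, 2.08], [0.19, 2.58], [-1.22, 4.36], [0.22, 2.71], [-3.12, 3.12]. Speed limits (rad/s): [2.57, 2.57, 3.14, 3.14, 3.14, 3.14].

INTERFACE

Orientations are given as [roll, pitch, yaw] about the fixed x, y, z axes, in that order (R = Rz(yaw) Ry(pitch) Rx(roll)).
In Python, from bench import robot gives the robot as it stands. The module is installed in compiled form; this text tells all that it offers. Calls block until the motion is done:
- robot.move_ptp(position, orientation): joint-space move of the TCP to a pose.
- robot.move_linear(position, ori=None, speed=150, f_stop=None): straight line of the TCP; ori=None keeps the orientation; speed is the mean speed in mm/s. With f_stop (N) it stops when the force on the tool has changed by that much, and returns True; else False.
- robot.move_j(angles): joint-space move.
- robot.move_gripper(opening): opening from 0.0 (shut) to 1.0 (fully open); the grip force is fixed at half the most; returns when the fingers have stopped.
- robot.sleep(seconds).
- robot.inverse_kinematics(position, orientation): joint angles nearest the present ones, or None.
- robot.get_image(name): name is "side" or "top" or "wrist"; returns a dict with "img" (400x640x3 uint8, blue, green, red), "fovy" (degrees; the focal length in pixels is half the picture's height over the tangent of half this angle, whatever the lens; pixels are square), "cx", "cy" (the principal point, pixels), "eye" and "orientation" of the camera in the world. Camera axes: x right, y down, z forward; pixel columns grow to the right and rows downward; lengths in mm; the calibration is good to about 2 mm. A picture is of the moment at which its call begins. There is no depth.
A pose or a line that the arm cannot do raises robot.MotionError and nothing moves.
- robot.hand_in(): hands the job in, once; it reports no verdict.
Readings, each from a call of its own:
- robot.current_t(): time.
- robot.current_qpos(): joint angles.
- robot.current_joint_vel(): joint speeds.
- robot.current_joint_efforts(): joint torques, N m.
- robot.current_tcp_pos(): TCP position.
- robot.current_eef_rot(): TCP orientation.
- robot.current_contact_force(): force on the tool from outside, world axes, zero at the start.
- robot.current_ft_torque(): the same for the moment, N m.
- robot.current_gripper_width(): opening from 0.0 (shut) to 1.0 (fully open).
Only numpy, scipy, OpenCV 4.12 (cv2) and the standard library are available. Lean on these libraries where they do the work, as an engineer would, in place of code of your own. Each camera call takes 0.05 s, during which the arm holds its last target. There are 200 camera calls.

TASK

Open the honey jar for the tea: set the closed jar upright in the six-sided cup of the pale blue jar holder, fully down so that it cannot turn, then unscrew its tight gold cap anticlockwise until the threads let go, and lift the cap off while the jar stays fully down in the holder. Finish while still holding the cap in the gripper, level and still, one or two fingers' width above the middle of the jar's open mouth; do not put it down or let it go. Never drop the jar or tip it over, and leave the mug, the teaspoon and the tea carton where they are.

Things in the scene. Friction and masses are not known exactly. Their poses are not given: they have to be found in the camera images.
- honey_jar: Hexagonal clear glass jar of amber honey, cream label on one flat, 0.33 kg. Origin: centre of its underside, z up. 60 mm across flats, 69 mm over corners; corners at 0, 60, 120.. degrees from its x axis, flats facing 30, 90, 150.. Flat sides from 3 to 52 mm up (lowest 3 mm bevelled in 2 mm), then a shoulder to a round neck. 83 mm tall with its cap. Starts on the worktop at any yaw.
- jar_rim (a point): Centre of the jar's round mouth, level with the rim of its neck: 80 mm above the jar's underside, x axis parallel to the jar's. The neck is 45 mm across, with three short thread ramps outside it (to 53 mm across, 67 to 74 mm above the underside). Not braced, the jar turns along with its cap; it can be lifted by the cap while that is screwed on.
- cap: Gold metal twist-off cap, ribbed edge, 60 mm across, 18 mm high, 50 g. Origin: on its axis at its lower edge, z up. Screwed tight at the start: origin 65 mm above the jar's underside, x axis along the jar's. Turned anticlockwise (from above) 55 degrees (0.97 rad) on the jar, its three inner lugs are clear and it lifts straight off; after about 100 degrees (1.7 rad) it meets the next ramps.
- cap_top (a point): Centre of the cap's top face, 18 mm above its lower edge. A torque of 0.5 to 0.7 N m loosens the cap; after some 25 degrees it turns easily. Its height does not change by more than 3 mm while it is unscrewed. Pulled before the lugs are clear, it brings the whole jar up.
- jar_holder: Pale blue plastic one-handed jar holder, fixed by a black suction foot. Origin: centre of its underside, z up. Round base 120 mm across, 8 mm high; grey lever 12 mm high to 76 mm out along its -x. Six-sided cup on it, black rubber lining, rim 30 mm above the worktop, inside 64 mm across flats (2 mm free each side of the jar), outside 75 mm; the top 4 mm inside flares to 70 mm.
- holder_seat (a point): Centre of the cup's floor, 8 mm above the worktop: the jar's underside centre belongs here. The cup's corners are at 0, 60, 120.. degrees from its x axis (parallel to the holder's), so the jar drops in only if the two x axes differ by a multiple of 60 degrees (within about 7). Seated, the jar can turn about 7 degrees either way, no more.
- mug: White mug with green dots, 97 mm high, 88 mm across, with a handle; bystander. Origin: centre of its footprint with the handle, underside.
- teaspoon: Metal teaspoon, 130 x 26 x 11 mm, lying on the worktop; bystander. Origin: its centre, underside; x along it.
- tea_carton: Small printed cardboard tea carton with a folded carrying top, 69 x 122 x 118 mm; bystander. Origin: centre of its underside.
There are look-alikes about, which are no part of the job. Leave any turquoise look-alike of the cap alone. Leave any turquoise look-alike of the honey_jar alone.

How it is judged (in metres and radians):
On the way, in this order (a step that is already met when the one before it is completed fails the run):
1. the closed jar stands fully down in the holder's cup (z of honey_jar in the frame of jar_holder below 0.012 m and horizontal distance between honey_jar and jar_holder below 0.005 m and angle between honey_jar's own z axis and vertical below 0.08 rad and z of cap in the frame of honey_jar below 0.068 m and angle between the x axis of cap and the x axis of honey_jar, either way round below 0.5 rad), for 0.2 s.
2. the cap is unscrewed, turned at least 50 degrees on the jar, with the jar still fully down in the holder (z of honey_jar in the frame of jar_holder below 0.012 m and horizontal distance between honey_jar and jar_holder below 0.005 m and angle between honey_jar's own z axis and vertical below 0.08 rad and angle between the x axis of cap and the x axis of honey_jar, either way round above 0.87 rad and z of cap in the frame of honey_jar below 0.075 m), for 0.05 s.
At the end, for the whole second after the job is handed in: The jar is fully down in the holder's cup (within 4 mm of its floor and 5 mm of its centre, upright within 5 degrees); the cap is held by the fingers, at rest, level within 14 degrees, its axis within 20 mm of the jar's, its lower edge 4 to 60 mm above the jar's rim, touching neither jar nor holder (z of honey_jar in the frame of jar_holder below 0.012 m and horizontal distance between honey_jar and jar_holder below 0.005 m and angle between honey_jar's own z axis and vertical below 0.08 rad and z of cap in the frame of honey_jar between 0.084 and 0.14 m and horizontal distance between cap and honey_jar below 0.02 m and angle between cap's own z axis and vertical below 0.25 rad and contact force between the fingers and cap above 1 N and contact force between cap and honey_jar below 0.05 N and contact force between cap and jar_holder below 0.05 N and linear speed of cap below 0.03 m/s); the arm keeps its last pose, push and grip.
It fails at once if the jar is tipped by more than 35 degrees (angle between honey_jar's own z axis and vertical above 0.6 rad).
It fails at once if the jar is dropped: it falls, unheld, faster than 0.6 m/s (a drop of about 2 cm) (linear speed of honey_jar above 0.6 m/s and contact force between the fingers and honey_jar below 0.5 N and contact force between the fingers and cap below 0.5 N).
It fails at once if the mug is pushed more than 40 mm from its place (distance of mug from where it was at the start of the episode above 0.04 m).
It fails at once if the teaspoon is pushed more than 40 mm from its place (distance of teaspoon from where it was at the start of the episode above 0.04 m).
It fails at once if the tea carton is pushed more than 40 mm from its place (distance of tea_carton from where it was at the start of the episode above 0.04 m).
It also fails if it takes over 54 s, if anything falls off the work surface, if the arm or the gripper's body presses on something with over 40 N, if the wrist force passes 120 N, or if a joint passes its speed limit or range.

## Working session

There is one attempt and no reset: what is moved stays moved. The work goes in short steps, each a Python script; the robot and the scene stay as the last script left them, time stands still between calls to the robot, and variables do not carry over. Pictures are saved under pics/ and viewed, about 8 in all and at most 12, crops included, and the job is handed in when it is done.

```bash
mkdir -p pics
cat > h.py <<'E'
import numpy as np, cv2
from bench import robot
from scipy.spatial.transform import Rotation as R
def cam(d):
    f=d["img"].shape[0]/2/np.tan(np.radians(d["fovy"])/2)
    return f,R.from_euler('xyz',d["orientation"]).as_matrix(),np.array(d["eye"])
def ray(d,u,v,z):
    f,M,e=cam(d); r=M@np.array([(u-d["cx"])/f,(v-d["cy"])/f,1.]); return e+r*(z-e[2])/r[2]
def proj(d,p):
    f,M,e=cam(d); c=M.T@(np.array(p,float)-e); return d["cx"]+f*c[0]/c[2],d["cy"]+f*c[1]/c[2]
E
python3 - <<'E'
from h import *
for n in("top","side","wrist"):
    d=robot.get_image(n); cv2.imwrite(f"pics/{n}0.png",d["img"]); print(n,d["fovy"],d["cx"],d["cy"],d["eye"],d["orientation"])
print(robot.current_eef_rot(),robot.current_t())
a=[cv2.imread(f"pics/{n}0.png") for n in("top",)]
E
```

```text
top 45.161403304768655 327.06252239776853 203.84139149529378 [ 446.89977229   49.79886455 1295.16373313] [-3.05828543 -0.00730524 -1.54829436]
side 55.63381498032418 318.1267232443793 201.87769143689007 [256.25224217 341.58023128 854.27949763] [-2.64668861  0.00418139 -2.38823333]
wrist 70.4029880121408 323.58225961759524 199.54103010241784 [138.5951918  538.04141437 384.82811342] [2.85971942e+00 7.61080247e-04 1.17993738e+00]
[-3.14023900e+00 -2.34365758e-04  2.75180635e+00] 0.15
```

View pics/top0.png

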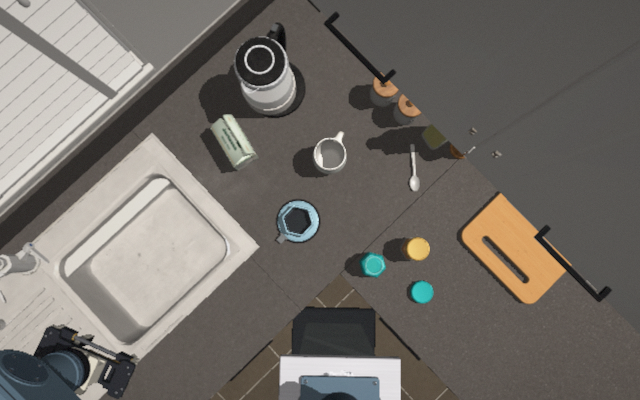

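View pics/side0.png

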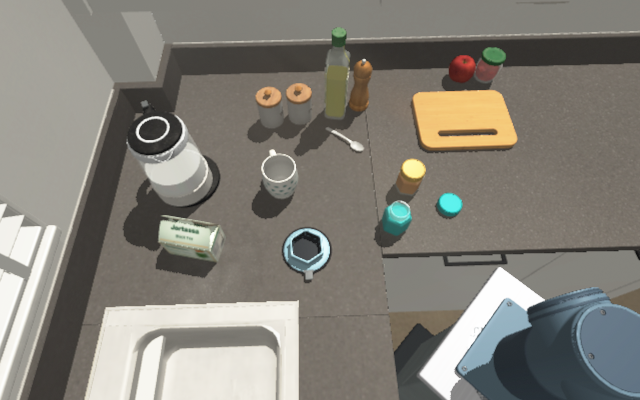

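The top view shows the holder at (299,220), lever to its lower left, the honey jar at (417,248), turquoise look-alikes at (373,264) and (421,292), the spoon at (413,168), the mug at (330,155) and the carton at (235,142). The side view agrees, with the honey jar at (410,178) and the holder at (307,250). Next I compute coordinates and take close-ups with the wrist camera.

Run:
```python
from h import *
d=robot.get_image("top"); hsv=cv2.cvtColor(d["img"],cv2.COLOR_BGR2HSV)
def blob(lo,hi,x,y,r=35):
    m=cv2.inRange(hsv,lo,hi); k=np.zeros_like(m); cv2.circle(k,(x,y),r,255,-1)
    c=max(cv2.findContours(m&k,0,2)[0],key=cv2.contourArea); return cv2.minEnclosingCircle(c)
for n,lo,hi,p,z in(("cap",(15,110,100),(30,255,255),(417,248),83),("tjar",(80,120,80),(95,255,255),(373,264),83),("tcap",(80,120,80),(95,255,255),(421,292),18),("holder",(95,50,90),(115,255,255),(299,220),20)):
    (c,r)=blob(lo,hi,*p,r=28); print(n,c,r,ray(d,*c,z).round(1))
for n,p,z in(("spoon",(413,168),5),("mug",(330,155),97),("lever",(280,240),12)): print(n,ray(d,*p,z).round())
J=ray(d,*blob((15,110,100),(30,255,255),417,248,28)[0],83)
# look from tool above & short of the jar
for n,p,h in(("j",J,230),("h",ray(d,299,220,20),230)):
    yaw=np.arctan2(p[1],p[0]); 
    pos=[p[0],p[1],h]
    for y in (yaw,yaw+np.pi,yaw-np.pi):
        q=robot.inverse_kinematics(pos,[np.pi,0,y]); print(n,y,None if q is None else np.round(q,2))
```

```text
cap (417.5, 248.55882263183594) 11.826190948486328 [ 440.8 -186.6   83. ]
tjar (373.0268249511719, 264.756103515625) 12.599825859069824 [397.9 -75.3  83. ]
tcap (421.52227783203125, 291.7770690917969) 11.338181495666504 [ 327.6 -210.6   18. ]
holder (297.6412658691406, 220.6927032470703) 20.769901275634766 [506.9 119.9  20. ]
spoon [ 658. -188.    5.]
mug [671.  39.  97.]
lever [455. 166.  12.]
j -0.4003621146064277 [-0.63  0.12  1.68 -0.    1.34  1.34]
j 2.7412305389833653 [-0.63  0.12  1.68  0.    1.34 -1.8 ]
j -3.541954768196221 [-0.63  0.12  1.68  0.    1.34 -1.8 ]
h 0.22473984346688958 [ 0.01  0.2   1.58 -0.    1.36  1.36]
h 3.366332497056683 [ 0.01  0.2   1.58  0.    1.36 -1.78]
h -2.9168528101229034 [ 0.01  0.2   1.58  0.    1.36 -1.78]
```

Run:
```python
from h import *
I=[]
for n,p in(("h",[507,120,270]),("j",[441,-187,270])):
    robot.move_ptp(p,[np.pi,0,np.arctan2(p[1],p[0])+np.pi])
    d=robot.get_image("wrist"); np.save(f"w_{n}.npy",d,allow_pickle=True); u,v=map(int,proj(d,[p[0],p[1],50])); print(n,u,v,robot.current_t())
    c=d["img"][max(0,v-130):v+130,max(0,u-130):u+130]; print(max(0,u-130),max(0,v-130)); I.append(cv2.resize(c,(400,400)))
d=robot.get_image("side"); u,v=map(int,proj(d,[441,-187,50])); np.save("s.npy",d,allow_pickle=True)
cv2.imwrite("pics/close.png",np.hstack(I))
```

```text
h 323 174 2.0417
193 44
j 322 174 3.2917
192 44
```

View pics/close.png

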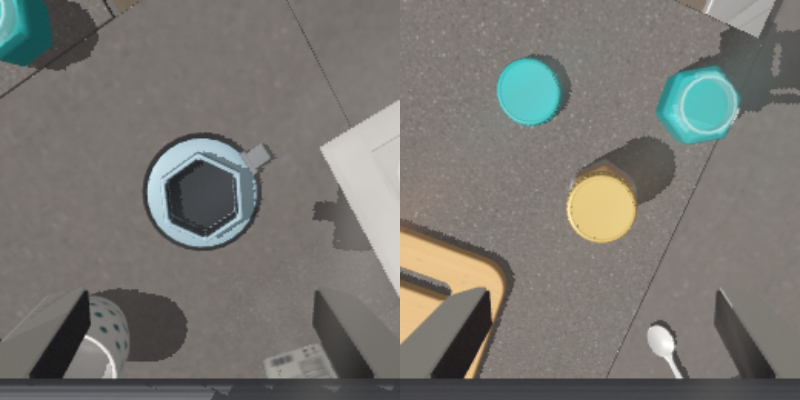

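The close-up shows the holder cup at about (203,195) in the left half, with the lever at upper right. In the right half the gold cap is at (600,207) and the hexagonal body is hidden under it. I'll fit the cup now and take an oblique wrist view of the jar to get its yaw.

```bash
cat >> h.py <<'E'
def hexfit(pts):
    "centre and 6-fold corner phase (deg mod 60) of a world-plane outline"
    poly=pts[:,:2].astype(np.float32); m=cv2.moments(poly.reshape(-1,1,2)); c=np.array([m['m10'],m['m01']])/m['m00']
    q=poly-c; nxt=np.roll(poly,-1,0)-c
    t=np.linspace(0,1,20)[:,None,None]; s=(q*(1-t)+nxt*t).reshape(-1,2); w=np.tile(np.linalg.norm(nxt-q,axis=1),20)
    r=np.hypot(*s.T); a=np.arctan2(s[:,1],s[:,0]); w=w/r
    return c,np.degrees(np.angle((w*r*np.exp(6j*a)).sum()))/6,r.min(),r.max()
E
python3 - <<'E'
from h import *
d=np.load("w_h.npy",allow_pickle=True).item(); g=cv2.cvtColor(d["img"],cv2.COLOR_BGR2HSV)
m=cv2.inRange(g,(90,30,130),(115,255,255)); 
cs,hi=cv2.findContours(m,cv2.RETR_CCOMP,cv2.CHAIN_APPROX_NONE)
o=[(cv2.contourArea(c),i) for i,c in enumerate(cs)]; 
for a,i in sorted(o)[::-1][:4]:
    W=np.array([ray(d,*p[0],30) for p in cs[i]]); print(a,hi[0][i],hexfit(W),cv2.minEnclosingCircle(cs[i]))
    Wh=np.array([ray(d,*p[0],30) for p in cv2.convexHull(cs[i])]); print("  hull",hexfit(Wh))
    L=np.array([ray(d,*p[0],8) for p in cs[i]])
g2=g[...]; 
# lever
u,v=193+260*260/400,44+155*260/400; print("lever",ray(d,u,v,12))
p=np.array([441.,-187]); o=p/np.hypot(*p); b=p-o*75
robot.move_ptp([*b,165],[np.pi,0.6,np.arctan2(p[1],p[0])+np.pi])
d=robot.get_image("wrist"); np.save("w_o.npy",d,allow_pickle=True); u,v=map(int,proj(d,[*p,45])); print(u,v)
x0,y0=max(0,u-100),max(0,v-75);print(x0,y0); cv2.imwrite("pics/ob.png",cv2.resize(d["img"][y0:y0+150,x0:x0+200],None,fx=4,fy=4,interpolation=cv2.INTER_CUBIC))
E
```

```text
3391.5 [18 14 16 -1] (array([505.64217382, 115.72545982]), np.float64(0.7990403035502552), np.float64(34.69105057676849), np.float64(55.31244088578526)) ((323.5392761230469, 168.74464416503906), 35.512264251708984)
  hull (array([504.77806651, 118.50957206]), np.float64(15.963495057911253), np.float64(44.972897860146546), np.float64(52.92609310039841))
1866.5 [17 -1 -1 15] (array([508.38871309, 121.12780284]), np.float64(19.529489284688072), np.float64(33.43629048787275), np.float64(38.45567764956017)) ((323.7171630859375, 172.14646911621094), 26.205968856811523)
  hull (array([508.40801342, 121.16421924]), np.float64(19.530579923665815), np.float64(34.572006717736265), np.float64(38.42372015179332))
300.5 [74 51 53 -1] (array([ 406.03248591, -103.73722447]), np.float64(-1.3876884398936975), np.float64(5.8057723738913385), np.float64(35.722040618020145)) ((181.5, 55.0), 27.354257583618164)
  hull (array([ 401.82926507, -100.42811933]), np.float64(2.032079370921435), np.float64(15.15740423551654), np.float64(33.129373727628796))
115.5 [85 74 76 -1] (array([369.79088936, -83.81981368]), np.float64(-16.833721783595394), np.float64(1.3468093638947074), np.float64(18.866048729223515)) ((189.0, 34.0), 14.212770462036133)
  hull (array([370.7004601 , -84.22832652]), np.float64(-29.519696480976446), np.float64(4.870372852215774), np.float64(18.682648459401875))
lever [457.65197624 167.33700554  12.        ]
323 180
223 105
```

View pics/ob.png

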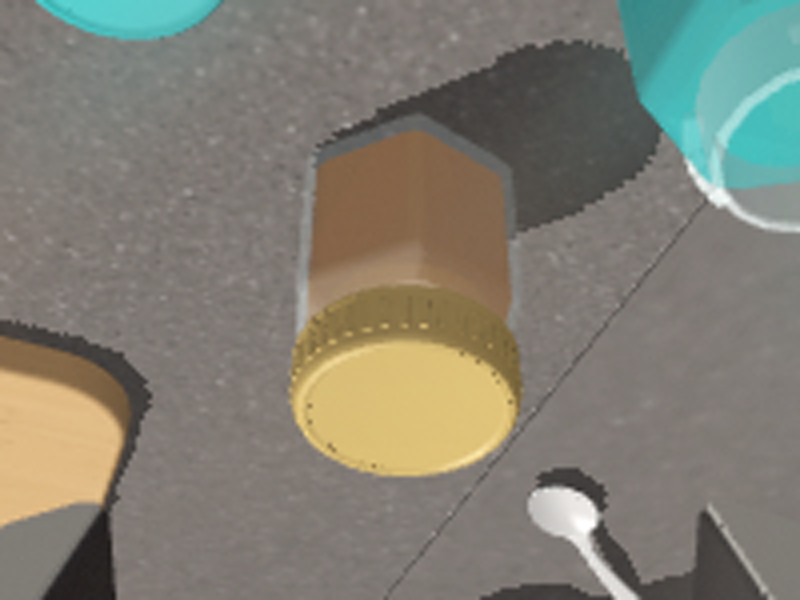

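The oblique view shows the jar's lower corners at crop pixels (316,153), (418,115) and (512,170), so the front vertical edge is near x=418. The cup fit gives a centre of (508.4,121.2) and a phase of 19.5° mod 60. The lever gives about 17°, so they agree.

Run:
```python
from h import *
d=np.load("w_o.npy",allow_pickle=True).item()
P=[ray(d,223+x/4,105+y/4,1.)[:2] for x,y in((316,153),(418,115),(512,170))]
print(np.round(P,1),[np.linalg.norm(P[i]-P[i+1]) for i in(0,1)])
for z in (83,): 
    h=cv2.cvtColor(d["img"],cv2.COLOR_BGR2HSV)
e=[np.degrees(np.arctan2(*(P[i+1]-P[i])[::-1])) for i in(0,1)]; print("edge dirs",e)
# cap top ellipse centre: rows 340..474, cols 300..518
print("cap from oblique",ray(d,223+409/4,105+406/4,82.5))
o=np.load("w_j.npy",allow_pickle=True).item(); h=cv2.cvtColor(o["img"],cv2.COLOR_BGR2HSV)
m=cv2.inRange(h,(18,80,190),(30,255,255)); k=np.zeros_like(m); cv2.circle(k,(322,180),35,255,-1)
c=max(cv2.findContours(m&k,0,2)[0],key=cv2.contourArea); u=cv2.minEnclosingCircle(c); print(u,ray(o,*u[0],83))
# hexagon phase from least squares on corners: fit centre+angle, R=33.5
from scipy.optimize import least_squares
f=lambda x:np.concatenate([np.array(p)-x[:2]-33.5*np.array([np.cos(x[2]+i*np.pi/3),np.sin(x[2]+i*np.pi/3)]) for p,i in zip(P,(0,s,2*s))])
for s in(1,-1):
    r=least_squares(f,[441,-187,np.arctan2(P[0][1]+187,P[0][0]-441)]); print(s,r.x[:2],np.degrees(r.x[2])%60,r.cost)
```

```text
[[ 416.  -203.9]
 [ 415.1 -171.3]
 [ 444.4 -153.4]] [np.float64(32.519532104967176), np.float64(34.371151466125916)]
edge dirs [np.float64(91.72588984437822), np.float64(31.477081649635835)]
cap from oblique [ 440.47413422 -185.05358134   82.5       ]
((322.0, 179.0), 22.62751579284668) [ 440.22850792 -186.85610909   83.        ]
1 [ 405.78181971 -165.10939227] 30.22190757640479 374.8815341983635
-1 [ 444.70843795 -187.01203508] 31.048229655529326 0.3500707956497486
```

Run:
```python
from h import *
y=np.radians(151.6); x0=[440.7,-186.5]
robot.move_ptp([*x0,150],[np.pi,0,y]); print(robot.current_qpos())
print(robot.move_linear([*x0,27],speed=100,f_stop=8),robot.current_tcp_pos())
robot.move_gripper(0.0); print("w",robot.current_gripper_width()*93)
robot.move_linear([*x0,150],speed=100); print("w",robot.current_gripper_width()*93,robot.current_contact_force())
y2=y-np.radians(12)
robot.move_ptp([508.4,121.2,150],[np.pi,0,y2]); print(robot.current_qpos(),robot.current_t())
robot.move_linear([508.4,121.2,75],speed=100)
d=robot.get_image("wrist"); s=robot.get_image("side"); t=robot.get_image("top")
np.save("t2.npy",t,allow_pickle=True);np.save("s2.npy",s,allow_pickle=True)
u,v=map(int,proj(s,[508,121,60])); us,vs=map(int,proj(t,[508,121,60]))
cv2.imwrite("pics/pre.png",np.hstack([cv2.resize(s["img"][v-60:v+60,u-60:u+60],(400,400)),cv2.resize(d["img"][:,120:520],(400,400))])); print(u,v)
```

```text
[-6.32979010e-01  1.93309817e-01  1.80100344e+00  8.28621725e-04
  1.14848023e+00 -1.71054592e+00]
False [ 441.0877603  -186.78944741   27.55148413]
w 60.218453829622916
w 60.29123840367599 [-0.97583476 -0.27714355 -3.35176378]
[ 1.92947168e-02  2.67825544e-01  1.70053840e+00 -6.48659424e-04
  1.17357810e+00 -8.46090901e-01] 9.6083
305 239
```

View pics/pre.png

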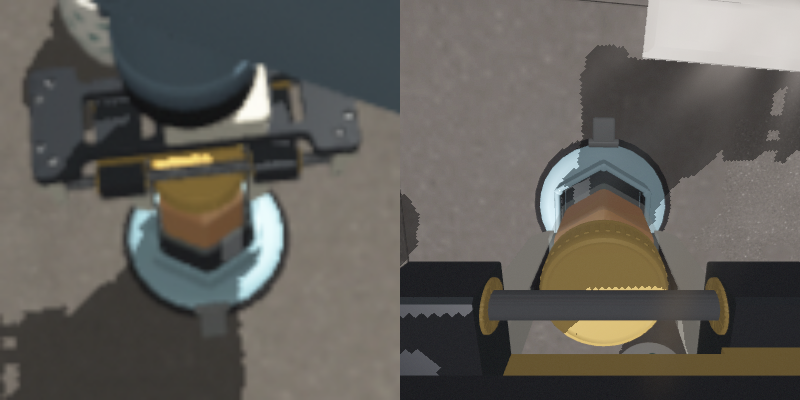

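The jar is held over the cup. In both views its front edge lines up with the cup's corner (side view near (207,250), wrist view near (602,185)). Lowering now.

Run:
```python
from h import *
print(robot.move_linear([508.4,121.2,35.0],speed=30,f_stop=8),robot.current_tcp_pos(),robot.current_contact_force())
d=robot.get_image("wrist")
cv2.imwrite("pics/in.png",d["img"][60:400,120:520])
```

```text
False [508.60664107 121.21940766  35.17372209] [ 0.41372723  0.54992923 -2.49362175]
```

View pics/in.png

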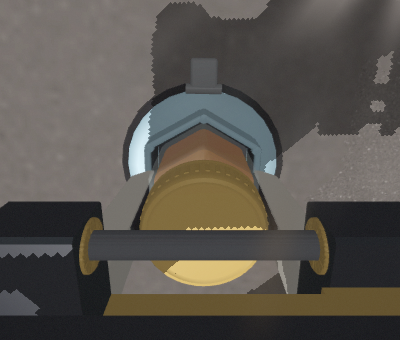

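Fully lowered without jamming: the rim meets the jar and the amber body is inside the cup. I'll press lightly to make sure it is seated, then release and regrip on the cap.

Run:
```python
from h import *
C=[508.4,121.2]
print(robot.move_linear([*C,33],speed=15,f_stop=8),robot.current_tcp_pos()[2],robot.current_contact_force())
robot.move_gripper(1.0); robot.move_linear([*C,150],speed=120)
y=np.radians(31); robot.move_ptp([*C,150],[np.pi,0,y]); 
print(robot.move_linear([*C,66],speed=100,f_stop=8),robot.current_tcp_pos(),robot.current_t())
d=robot.get_image("wrist"); s=robot.get_image("side"); u,v=map(int,proj(s,[508,121,60]))
robot.move_gripper(0.0); print("w",robot.current_gripper_width()*93,robot.current_contact_force(),robot.current_ft_torque(),robot.current_tcp_pos())
cv2.imwrite("pics/cap.png",np.hstack([cv2.resize(s["img"][v-60:v+60,u-60:u+60],(400,400)),cv2.resize(d["img"][:,120:520],(400,400))]))
```

```text
True 34.92952034411672 [-1.15359075  0.17430916  5.59474018]
False [508.95763942 121.23410544  66.55488717] 16.9
w 59.59102716033952 [-0.75623336  0.44322037  1.25250833] [ 0.04947491  0.1993706  -0.04506675] [508.35294197 121.29532132  66.02848321]
```

View pics/cap.png

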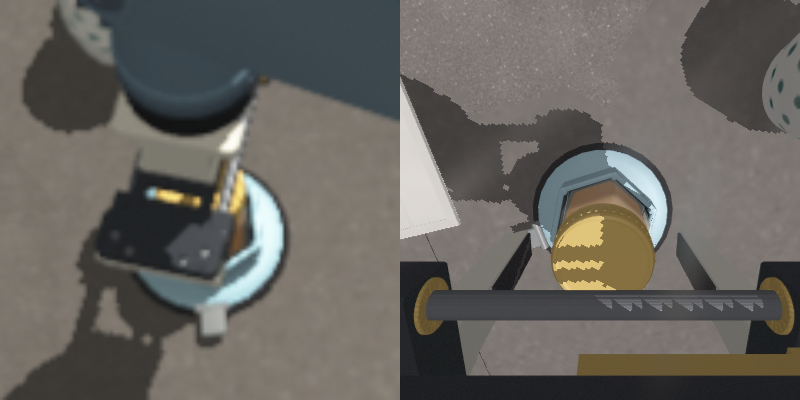

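The jar stands upright and fully down in the cup, and the cap is centred between the fingers at (603,250). It is now gripped at a width of 59.6 mm. Next I unscrew in steps, watching the torque.

Run:
```python
from h import *
C=[508.4,121.2,66]
for a in range(5,81,5):
    robot.move_ptp(C,[np.pi,0,np.radians(31+a)])
    print(a,"mz %.2f"%robot.current_ft_torque()[2],np.round(robot.current_contact_force(),1),"yaw %.1f"%np.degrees(robot.current_eef_rot()[2]),"w %.1f"%(robot.current_gripper_width()*93))
print(robot.current_t(),robot.current_tcp_pos())
```

```text
5 mz -0.00 [-3.1  0.3  4.9] yaw 35.9 w 60.1
10 mz 0.10 [-4.6  1.3  5.2] yaw 40.8 w 59.5
15 mz 0.05 [-4.1  1.   5.2] yaw 45.8 w 59.8
20 mz 0.03 [-3.   0.3  6. ] yaw 50.7 w 59.9
25 mz 0.09 [-1.3  0.6  4.3] yaw 55.7 w 59.5
30 mz 0.06 [-1.5  1.4  5.6] yaw 60.8 w 59.5
35 mz 0.04 [-3.8  1.6  5.9] yaw 65.8 w 59.8
40 mz 0.05 [-2.1  1.7  4.8] yaw 70.8 w 59.9
45 mz 0.11 [-1.9 -0.1  4.3] yaw 75.8 w 59.9
50 mz 0.02 [-2.   0.9  4.6] yaw 80.8 w 59.9
55 mz 0.05 [-1.6  1.2  5.4] yaw 85.8 w 59.6
60 mz 0.13 [-1.3  0.5  4.5] yaw 90.8 w 59.8
65 mz 0.08 [-0.9  0.9  5.7] yaw 95.8 w 59.4
70 mz 0.12 [-1.5  0.6  6. ] yaw 100.8 w 59.8
75 mz 0.07 [-0.8  0.7  5.1] yaw 105.8 w 59.7
80 mz 0.07 [-0.7 -1.1  4.8] yaw 110.8 w 60.2
21.6333 [508.66100707 121.1090372   66.14058912]
```

The torque stayed near zero throughout, so the cap may have slipped in the pads, or it may have come loose in the first step. I'll look, and sample the torque during a motion.

Run:
```python
from h import *
d=robot.get_image("wrist")
d0=cv2.imread("pics/cap.png")[:,400:]
cv2.imwrite("pics/un.png",d["img"][:,120:520])
import threading
q0=robot.current_qpos(); e0=robot.current_joint_efforts()
print("q6 eff",np.round(e0,2))
# pull up 2.5 mm and read the force
f0=np.array(robot.current_contact_force()); robot.move_linear([508.4,121.2,68.5],speed=10); robot.sleep(.2)
print(f0,robot.current_contact_force(),robot.current_tcp_pos()[2])
```

```text
q6 eff [-3.900e-01 -4.142e+01 -2.155e+01 -2.000e-02 -2.900e-01  2.000e-02]
[-1.63222338 -0.58572531  5.2400302 ] [ 0.36162525 -0.85588263 -1.65338176] 68.34692323376329
```

View pics/un.png

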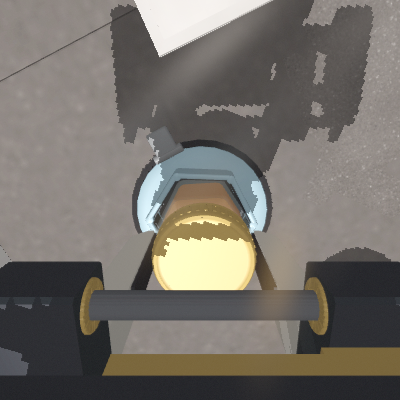

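The jar's flats still match the cup, so it did not turn. I'll average the force to tell cap only (0.5 N) from jar and cap (about 3.5 N).

Run:
```python
from h import *
def av():
    F=[]
    for _ in range(15): robot.sleep(.02); F.append(robot.current_contact_force())
    return np.mean(F,0).round(2),np.std(F,0).round(2)
print(av()); robot.move_linear([508.4,121.2,71],speed=20); robot.sleep(.2); print(av(),robot.current_t())
d=robot.get_image("wrist"); cv2.imwrite("pics/un2.png",cv2.resize(d["img"][120:300,220:420],None,fx=3,fy=3))
```

```text
(array([ 0.06,  0.03, -0.5 ]), array([0.41, 0.42, 0.47]))
(array([ 0.45,  0.04, -0.33]), array([0.4 , 0.66, 0.47])) 23.2583
```

View pics/un2.png

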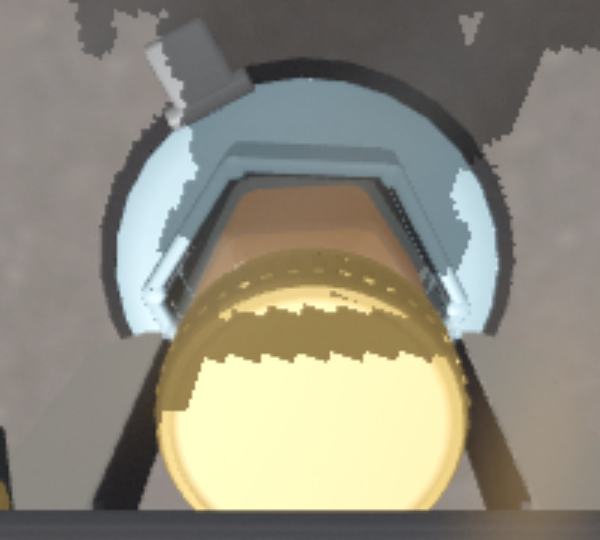

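With an average of -0.4 N (cap only), the threads have let go. Lifting straight up 40 mm in total, then checking.

Run:
```python
from h import *
robot.move_linear([508.4,121.2,106],speed=40); robot.sleep(.4)
print(robot.current_tcp_pos(),robot.current_gripper_width()*93,np.mean([(robot.sleep(.02),robot.current_contact_force())[1] for _ in range(15)],0),robot.current_t())
s=robot.get_image("side"); d=robot.get_image("wrist"); u,v=map(int,proj(s,[508,121,70]))
cv2.imwrite("pics/fin.png",np.hstack([cv2.resize(s["img"][v-60:v+60,u-60:u+60],(400,400)),cv2.resize(d["img"][100:300,220:420],(400,400))]))
```

```text
[508.33689497 121.20233892 105.86708611] 59.662485838755174 [ 0.05336598 -0.14178824 -0.50295026] 24.9833
```

View pics/fin.png

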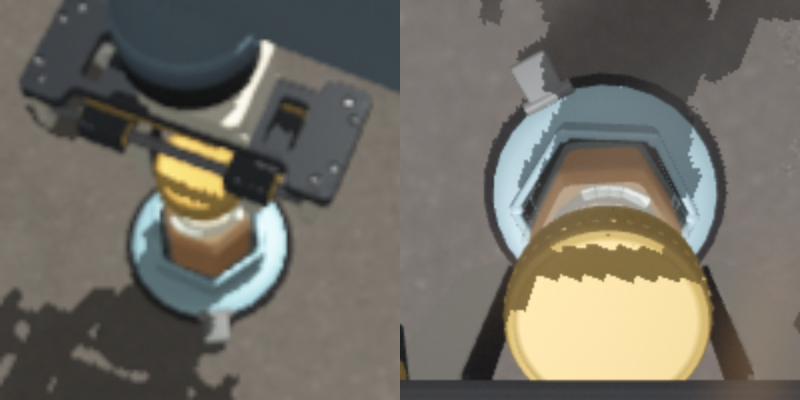

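The cap is held level above the open glass neck (side (205,215), wrist (615,195)), and the jar is still seated in the cup. Handing in.

```bash
python3 -c "
from h import *
robot.hand_in()"
```

```text
the job is handed in; nothing more can be done
```

The job is handed in: the honey jar is open and still seated in the holder. The gripper holds the cap level, about 25 mm above the middle of the jar's mouth. `hand_in` gives no verdict, so the result rests on my own checks.

- **Seating:** I carried the jar by two of its flats, turned it 12° to match the cup and lowered it. A light press met firm contact at floor height.
- **Unscrewing:** I gripped the cap and turned it 80° anticlockwise.
- **Last checks:** the lifting force was about 0.5 N, which is the cap alone. The grip width was 59.7 mm. The final pictures show the open neck and the jar still lined up in the cup. The robot's clock stood at about 25 s.
- **What disagreed:** the torque readings between turning steps stayed near 0.1 N m, so they never showed the expected 0.5–0.7 N m to loosen the cap. They were taken at rest after each step. I did not measure the cap's angle on the jar. That it turned far enough is inferred from it lifting off freely with the jar staying put.
- **Bystanders:** I did not measure the mug, teaspoon and carton again at the end. The planned moves kept clear of them, and I saw no sign of contact.

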